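# Take the clogged bayonet filter out of the dust extractor

## Task

Take the clogged filter out of the green dust extractor head and stand it upright on the floor of the yellow tray: it unlocks when its red lever has been pushed anticlockwise (seen from above), past a sprung catch, to the solid stop, and then lifts out by its black knob. Do not force it in its socket and do not let it drop; leave the bowl, the gouge and the chuck key where they are.

Things in the scene. Friction and masses are not known exactly. Their poses are not given: they have to be found in the camera images.
- housing: Dark green round drum, dust extractor head, bolted to the bench: 170 mm diameter, 80 mm tall; foot flange 192 mm diameter, 10 mm tall. Origin: centre of its underside, z up. A 60 mm diameter pipe stub, axis 36 mm up, sticks out along its +x to 106 mm from the axis. The filter sits in its open top. Load between filter and drum must stay under 120 N (about 35 N of push on the paddle).
- socket (a point): Centre of the drum's open top, 80 mm above its underside. A bayonet collar (80 mm bore, 8 mm flange, two slots) is hidden here under the filter's cap; its angle, so the stop's, differs each time and is not reported. The filter has 1 mm of play sideways, 2 mm upwards. Only at the stop, or up to 0.05 rad short of it, do the lugs meet the slots and it lifts straight out with little force.
- filter: Filter, 100 mm tall, 0.25 to 0.45 kg. Origin: centre of its underside, z up. Cartridge 78 mm diameter, 50 mm tall, flat underside, two round lugs (18 mm diameter, reaching 50 mm from the axis, 33 to 40 mm up, along +x and -x); cream cap 132 mm diameter, 50 to 60 mm up; black knob; red lever along -x. At first captive: the cap lies on the drum's top, the underside is 30 mm above the bench.
- filter_knob (a point): Point on the filter's axis inside its round black knob (40 mm diameter, from 60 to 100 mm above the filter's underside), 86 mm above the underside: a good height for the TCP to grip the knob. Axes as the filter's.
- filter_paddle (a point): Centre of the red lever's upright paddle, 84 mm from the filter's axis along its -x, 80 mm above its underside: 28 mm radially, 12 mm thick, 40 mm tall. A low arm (12 mm wide, 10 mm tall) joins it to the cap. Pushed anticlockwise from above (yaw grows) it goes 0.7 to 1.5 rad: freely, over a sprung catch (0.6 to 0.25 rad before the stop, 5 to 12 N here), freely again, then a hard stop.
- yellow_tray: Yellow open tray for dirty parts, fixed to the bench: 170 x 170 x 35 mm outside, walls and floor 5 mm thick. Origin: centre of its underside.
- blue_tray: Blue open tray of the same size, fixed to the bench; holds the chuck key. It and the yellow tray may stand either side of the drum. Origin: centre of its underside.
- chuck_key: Steel T-shaped chuck key lying flat in the blue tray, 106 x 90 x 14 mm; to be left alone. Origin: middle of its shank's underside, x along the shank to the crossbar.
- bowl: Small turned wooden bowl, 100 mm diameter, 45 mm tall, beyond the drum on the left; to be left alone. Origin: centre of its underside.
- gouge: Turning gouge, 240 mm long, wooden handle and steel blade, lying beyond the drum on the right; to be left alone. Origin: at its middle, on the bench, x towards the blade.
There are look-alikes about, which are no part of the job. What is meant by the filter is not pink or turquoise, and is the smaller of those in its own colour.

How it is judged (in metres and radians):
On the way:
1. the filter has been lifted clear, its underside above the drum's top (z of filter in the frame of housing above 0.082 m), for 0.1 s.
At the end, for the whole second after the job is handed in: The filter stands at rest on the yellow tray's floor: its axis within 60 mm of the tray's centre, its underside less than 10 mm above the tray's underside, upright within 0.1 rad (horizontal distance between filter and yellow_tray below 0.06 m and z of filter in the frame of yellow_tray below 0.01 m and angle between filter's own z axis and vertical below 0.1 rad and linear speed of filter below 0.02 m/s); the robot touches nothing.
It fails at once if the filter is forced: more than 120 N between filter and drum (contact force between filter and housing above 120 N).
It fails at once if the filter is dropped: moves faster than 0.6 m/s while the fingers do not touch it (linear speed of filter above 0.6 m/s and contact force between the fingers and filter below 0.1 N).
It fails at once if the bowl, gouge or chuck key is moved by more than 30 mm (distance of any of bowl, gouge, chuck_key from where it was at the start of the episode above 0.03 m).
It also fails if it takes over 64 s, if anything falls off the work surface, if the arm or the gripper's body presses on something with over 40 N, if the wrist force passes 120 N, or if a joint passes its speed limit or range.

## Robot

A 6-joint arm with a two-finger parallel gripper is mounted at the origin on the work surface. World frame = base frame: x ahead of the robot, y to its left, z up, the work surface at z = 0. Lengths are in mm, angles in degrees, forces in N, time in s.
With the tool pointing down it reaches from about 300 to 850 mm from the base axis. Payload 4.2 kg.
Tool frame: the origin (TCP) lies between the finger pads, 19 mm behind the fingertips; this is the grasp point; z points along the fingers, y is the line along which they close (so a half turn about z gives the same grasp; the last joint's range is limited). The gripper opens to 91 mm and grips with 3 to 60 N. Pads are 32 mm wide; open, the fingers measure 118 mm over their backs; the gripper's body (76 mm by 178 mm) begins 60 mm behind the grasp point.
Start: joints at [-76.662, 18.312, 89.639, -0, 72.044, -1.146], TCP at [143.819, -556.738, 232.776] pointing down, gripper open.
Joint ranges: [-177.97, 177.97], [-48.28, 115.42], [12.27, 149.76], [-77.06, 257.06], [2.81, 150.46], [-146.56, 146.56]. Speed limits (degrees/s): [147.25, 147.25, 180, 180, 180, 180].

## Interface

Orientations are given as [roll, pitch, yaw] about the fixed x, y, z axes, in that order (R = Rz(yaw) Ry(pitch) Rx(roll)).
In Python, from workcell import env gives the robot as it stands.
- The arm moves only by the tool send_rows, never from a script. Its argument "steps" is a list that holds one entry, the list of rows, each a list of 5 numbers: the shift along the tool's x, y, z scaled (see below), then the turn about the tool's z scaled (see below), then the opening, from 0 (shut) to 1 (fully open). In form: [[[dx, dy, dz, yaw, fingers], ...]]. A call has 1 to 5 rows; each row shifts and turns the commanded pose from where the row before left it, along the tool's axes as they then stand; what a row does not reach is not made up. The controller multiplies each number of a shift by 0.04 m and each number of a turn by 0.12 rad. A row lasts 1/12 s, in which the tool goes at most 41.7 mm and 7.16 degrees, less where a joint would pass 70% of its speed; a pose out of reach is approached as far as the arm can. A call with a number of a shift or a turn outside -1 to 1 is refused whole. A call with a gripper value outside its range is refused whole. The fingers move at their own pace and stop on an object; "squeeze" is the grip in N (left out, the last holds). Time passes only in rows, so rows that do not move let the fingers close. It gives the time, the measured TCP pose, the force, the opening and the grip force at its end, in the units of the state.
- env.state(): the state, without advancing time (a new reading comes with each control period).
- env.grab_frame(name): name is "scene" or "top"; returns a dict with "pixels" (400x640x3 uint8, red, green, blue), "depth" (400x640 float32, mm along the optical axis (not along the pixel's ray), 0 where there is no reading), "intrinsics" (3x3 intrinsics, pixels), "dist" ([k1, k2, p1, p2, k3] as OpenCV has them; the pictures are not rectified), "cam_to_world" (4x4, takes a point from camera to world coordinates). Camera axes: x right, y down, z forward; pixel columns grow to the right and rows downward; lengths in mm; the calibration is good to about 2 mm. A picture is of the moment at which its call begins.
- env.job_done(): hands the job in; it is judged then, once.
The state is a dict: "time_s": time; "qpos": joint angles; "qvel": joint speeds; "effort": joint torques, N m; "ee_pos": TCP position; "ee_rot": TCP orientation; "force": force on the tool from outside, world axes, zero at the start; "torque": the same for the moment, N m; "gripper_width": finger opening in mm; "gripper_force": force on a finger pad.
Only numpy, scipy, OpenCV 4.12 (cv2) and the standard library are available. Lean on these libraries where they do the work, as an engineer would, in place of code of your own. Each camera call takes 0.05 s, during which the arm holds its last target. There are 200 camera calls.

## Working session

There is one attempt and no reset: what is moved stays moved. The work goes in short steps, Python scripts to look and compute and a tool call to move; the robot and the scene stay as the last step left them, time stands still between calls to the robot, and variables do not carry over. Pictures are saved under pics/ and viewed, at most 10 in all, crops included, and the job is handed in when it is done.

Besides the shell and the picture viewer there is one more tool, called by a JSON object that holds its "name" and its "arguments". send_rows: Moves the arm, as the interface text tells. Shifts and turns lie within -1 to 1; 1 stands for 0.04 m of shift or 0.12 rad of turn. Its arguments: {"type":"object","properties":{"steps":{"type":"array"},"squeeze":{"type":"number"}},"required":["steps"]}

```bash
mkdir -p pics; cat > h.py <<'E'
import numpy as np,cv2
from workcell import env
def grab(n):
    f=env.grab_frame(n); 
    return f
def pts(f,uv,z=None):
    """pixels -> world; on plane z (mm) or by depth"""
    uv=np.array(uv,float).reshape(-1,1,2)
    K=np.array(f["intrinsics"]);T=np.array(f["cam_to_world"])
    n=cv2.undistortPoints(uv,K,np.array(f["dist"],float)).reshape(-1,2)
    d=np.c_[n,np.ones(len(n))]
    if z is None:
        r=uv.reshape(-1,2).round().astype(int)
        s=f["depth"][r[:,1],r[:,0]][:,None]
        return (d*s)@T[:3,:3].T+T[:3,3]
    w=d@T[:3,:3].T
    return T[:3,3]+w*((z-T[2,3])/w[:,2:])
E
python3 - <<'E'
from h import *
for n in("scene","top"):
    f=grab(n); cv2.imwrite(f"pics/{n}0.png",f["pixels"][:,:,::-1]); print(n,np.array(f["cam_to_world"]).round(2).tolist(),np.array(f["intrinsics"]).round(1).tolist(),(f["depth"]>0).mean())
print(env.state())
E
```

```text
scene [[-0.84, 0.45, -0.29, 890.73], [0.54, 0.71, -0.45, 665.17], [0.0, -0.54, -0.84, 1336.16], [0.0, 0.0, 0.0, 1.0]] [[482.1, 0.0, 312.6], [0.0, 482.1, 203.5], [0.0, 0.0, 1.0]] 0.9957421875
top [[0.01, -1.0, 0.08, 399.89], [-1.0, -0.01, 0.01, 2.59], [-0.01, -0.08, -1.0, 1181.52], [0.0, 0.0, 0.0, 1.0]] [[432.3, 0.0, 324.9], [0.0, 432.3, 198.9], [0.0, 0.0, 1.0]] 0.99590625
{'time_s': 0.1, 'qpos': array([-7.66621134e+01,  1.83498560e+01,  8.96999909e+01,  1.03311224e-04,
        7.20440662e+01, -1.14740818e+00]), 'qvel': array([-0.04891033, -0.06105187, -0.14359378, -0.00312183, -0.08492937,
        0.03950681]), 'effort': array([ 9.55745199e-04, -4.13331413e+01, -2.32508683e+01,  7.28674536e-02,
        4.21887799e-02, -5.52473148e-05]), 'ee_pos': array([ 143.71445055, -556.31216213,  231.98160894]), 'ee_rot': array([-1.79906108e+02, -1.97879073e-03,  1.44852612e+01]), 'force': array([-0.39031938,  0.86824107, -0.35040185]), 'torque': array([ 0.03021824, -0.01854898,  0.0322352 ]), 'gripper_force': 0.0, 'gripper_width': 91.11255155407386}
```

View pics/scene0.png

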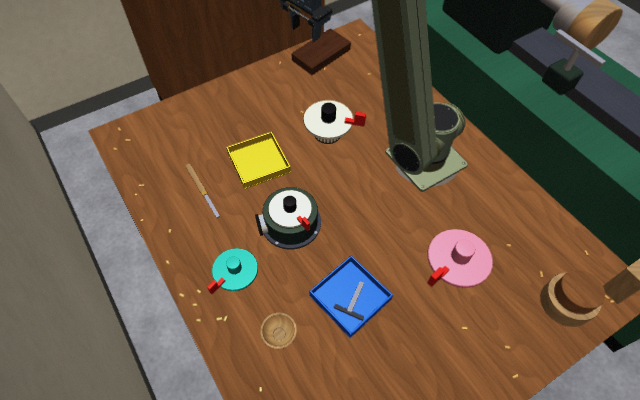

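View pics/top0.png

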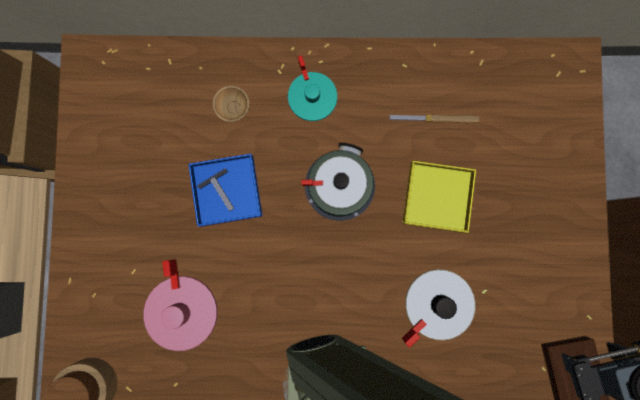

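Scene view: the cream-capped filter sits in the green drum at (290,207). In the top view it is at (341,181), with its red lever pointing left at (312,183). The yellow tray is at (440,197), the blue tray with the key at (225,190), the bowl at (231,103) and the gouge at (435,118).
Could be taken for the filter (top view): cream in the drum (341,181), a larger loose cream one (440,305), pink (180,313), turquoise (312,95). I choose the smaller cream one, in the drum, and will check it in a crop.

```bash
cat >> h.py <<'E'
def mask(f,lo,hi,box):
    hsv=cv2.cvtColor(f["pixels"],cv2.COLOR_RGB2HSV); m=cv2.inRange(hsv,np.array(lo),np.array(hi))
    z=np.zeros_like(m);x0,y0,x1,y1=box;z[y0:y1,x0:x1]=m[y0:y1,x0:x1];
    n,l,s,c=cv2.connectedComponentsWithStats(z); i=1+s[1:,4].argmax()
    return (l==i),c[i]
def tri(fs,uvs):
    """closest point of two rays, and their gap"""
    o=[np.array(f["cam_to_world"])[:3,3] for f in fs]
    d=[pts(f,[uv],0)[0]-a for f,uv,a in zip(fs,uvs,o)]; d=[v/np.linalg.norm(v) for v in d]
    A=np.array(d).T*[1,-1]; s=np.linalg.lstsq(A,o[1]-o[0],rcond=None)[0]
    p,q=o[0]+s[0]*d[0],o[1]+s[1]*d[1]; return (p+q)/2,np.linalg.norm(p-q)
E
python3 - <<'E'
from h import *
t=grab("top");s=grab("scene")
fs=[t,s]
B={"cap":([(0,0,120),(179,60,255)],(300,140,385,225),(262,180,325,240)),
"red":([(0,150,80),(8,255,255)],(295,170,335,195),(290,205,320,235)),
"knob":([(0,0,0),(179,120,50)],(328,168,355,194),(280,194,300,216)),
"yellow":([(22,150,60),(35,255,255)],(395,150,485,240),(220,125,300,195))}
for k,((lo,hi),b1,b2) in B.items():
    r=[]
    for f,b in zip(fs,(b1,b2)):
        m,c=mask(f,lo,hi,b); r.append(c)
        v,u=np.nonzero(m)
        P=pts(f,np.c_[u,v]);
        zs=P[:,2]; top=P[zs>np.percentile(zs,60)]
        print(k,c.round(1),m.sum(),"depth med",np.median(P,0).round(1),"z pct",np.percentile(zs,[5,50,95]).round(1))
        cc=max(cv2.findContours(m.astype(np.uint8),0,1)[0],key=len); 
        if k in("yellow",): print(cv2.minAreaRect(pts(f,cc.reshape(-1,2),35)[:,:2].astype(np.float32)))
        if k in("cap",): print(cv2.fitEllipse(cv2.convexHull(pts(f,cc.reshape(-1,2),90)[:,:2].astype(np.float32))))
    print("tri",tri(fs,r))
a=cv2.resize(t["pixels"][135:230,290:490],None,fx=3,fy=3,interpolation=2)
b=cv2.resize(s["pixels"][175:255,240:390],None,fx=4,fy=3,interpolation=2)
cv2.imwrite("pics/crop1.png",np.vstack([a,b])[:,:,::-1])
E
```

```text
cap [340.9 181.8] 1872 depth med [527.  -30.9  89.7] z pct [85.7 89.7 93.3]
((528.3682861328125, -29.4654541015625), (130.68748474121094, 131.57781982421875), 39.62379837036133)
cap [289.1 208.2] 1019 depth med [539.8 -22.8  88.9] z pct [83.6 88.9 93.4]
((531.2489013671875, -27.39700698852539), (130.06285095214844, 131.60250854492188), 96.79005432128906)
tri (array([529.70366539, -31.67748483,  78.95221533]), np.float64(1.7551350082530386))
red [310.2 182.2] 100 depth med [523.1  46.1 123.8] z pct [ 97.6 123.8 133. ]
red [304.1 222.4] 100 depth med [529.   55.6 113.4] z pct [ 94.5 113.4 131.7]
tri (array([524.77545643,  46.64805149, 101.97810759]), np.float64(0.005820658388914065))
knob [340.4 180.6] 157 depth med [527.3 -27.5 129.1] z pct [125.6 129.1 133.3]
knob [289.4 203.5] 159 depth med [533.6 -19.9 127. ] z pct [ 97.9 127.  133.6]
tri (array([529.02168265, -29.33282246, 108.3961091 ]), np.float64(1.041512282254996))
yellow [439.2 196.2] 4210 depth med [ 500.4 -300.3    5.4] z pct [ 1.2  5.4 34.7]
((498.45068359375, -292.7742614746094), (175.79257202148438, 171.421142578125), 82.08714294433594)
yellow [258.1 159.7] 2209 depth med [ 499.6 -299.2    5.5] z pct [-1.1  5.5 34.1]
((505.0484924316406, -283.4305419921875), (194.2591094970703, 174.64755249023438), 82.20587921142578)
tri (array([ 499.51023563, -299.8665708 ,    7.17269676]), np.float64(1.8351054613580948))
```

View pics/crop1.png

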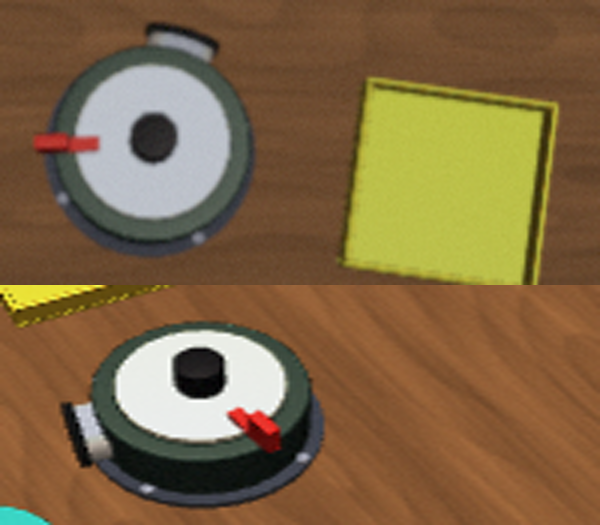

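The crop confirms it: cream cap with black knob and red lever, seated in the green drum with the pipe stub. In the top view the paddle is near (302,183), left of the knob. Next I get its bearing and plan the approach.

```bash
cat >> h.py <<'E'
def paddle(f,box):
    m,c=mask(f,(0,150,60),(8,255,255),box); v,u=np.nonzero(m); P=pts(f,np.c_[u,v]); return P[P[:,2]>118].mean(0),len(P),P
def shift(goal,s=None):
    """world goal -> tool-axis shift in units of 40 mm"""
    from scipy.spatial.transform import Rotation as R
    s=s or env.state(); r=R.from_euler("xyz",s["ee_rot"],degrees=True)
    return r.inv().apply(np.array(goal)-s["ee_pos"])/40
E
python3 - <<'E'
from h import *
t=grab("top");s=grab("scene")
C=np.array([529.5,-28.7])
for f,b in((t,(295,170,335,195)),(s,(290,205,320,235))):
    p,n,_=paddle(f,b); d=p[:2]-C; print("paddle",p.round(1),n,np.hypot(*d),np.degrees(np.arctan2(d[1],d[0])))
for f,b in((t,(328,168,355,194)),(s,(280,194,300,216))):
    m,c=mask(f,(0,0,0),(179,120,60),b); v,u=np.nonzero(m); P=pts(f,np.c_[u,v]);P=P[P[:,2]>122]; print("knob top",P.mean(0),len(P))
st=env.state(); print(st["ee_pos"],st["ee_rot"],shift([524,55,200]))
E
```

```text
paddle [523.   55.  128.3] 108 83.91916571931526 94.47221217937606
paddle [535.4  72.6 154.1] 102 101.50602288497092 86.6704238180016
knob top [526.44447352 -28.83839522 129.66194399] 166
knob top [531.62262104 -24.87962469 128.84813648] 114
[ 143.78259842 -556.58364908  232.47441618] [-1.79968676e+02  4.98423627e-04  1.44869434e+01] [ 13.02804827 -12.42513431   0.8185401 ]
```

{"name": "send_rows", "arguments": {"steps": [[[0.72,-0.69,0,0,1],[0.72,-0.69,0,0,1],[0.72,-0.69,0,0,1],[0.72,-0.69,0,0,1],[0.72,-0.69,0,0,1]]]}}

```text
time_s: 0.72
ee_pos: [249.2, -385.5, 232.7]
ee_rot: [180.0, -0.0, 14.4]
force: [0.7, -0.9, 0.7]
gripper_width: 91.6
gripper_force: 0.0
```

{"name": "send_rows", "arguments": {"steps": [[[0.72,-0.69,0,0,1],[0.72,-0.69,0,0,1],[0.72,-0.69,0,0,1],[0.72,-0.69,0,0,1],[0.72,-0.69,0,0,1]]]}}

```text
time_s: 1.13
ee_pos: [354.2, -215.7, 233.0]
ee_rot: [180.0, -0.0, 14.5]
force: [-0.4, 0.5, -0.7]
gripper_width: 91.2
gripper_force: 0.0
```

{"name": "send_rows", "arguments": {"steps": [[[0.72,-0.69,0,0,1],[0.72,-0.69,0,0,1],[0.72,-0.69,0,0,1],[0.72,-0.69,0,0,1],[0.72,-0.69,0,0,1]]]}}

```text
time_s: 1.55
ee_pos: [459.2, -45.9, 233.0]
ee_rot: [180.0, -0.0, 14.5]
force: [0.3, -1.1, -0.5]
gripper_width: 91.6
gripper_force: 0.0
```

{"name": "send_rows", "arguments": {"steps": [[[0,0,0,-1,0.27],[0,0,0,-1,0.27],[0,0,0,-1,0.27],[0,0,0,-1,0.27],[0,0,0,-1,0.27]]]}}

```text
time_s: 1.97
ee_pos: [458.5, -47.6, 232.7]
ee_rot: [-180.0, 0.0, 49.2]
force: [0.4, 0.2, -0.3]
gripper_width: 60.8
gripper_force: 0.0
```

{"name": "send_rows", "arguments": {"steps": [[[0,0,0,-1,0.27],[0,0,0,-1,0.27],[0,0,0,-1,0.27],[0,0,0,-1,0.27],[0,0,0,-1,0.27]]]}}

```text
time_s: 2.38
ee_pos: [458.5, -47.8, 232.7]
ee_rot: [-180.0, 0.0, 83.6]
force: [0.2, -0.5, 0.3]
gripper_width: 27.5
gripper_force: 0.0
```

```bash
python3 - <<'E'
from h import *
st=env.state(); print(st["time_s"],st["ee_pos"],st["ee_rot"],st["force"],st["gripper_width"],shift([523.5,55,200],st))
E
```

```text
2.3833 [458.46910881 -47.83048341 232.7253743 ] [-1.79999808e+02  3.83672347e-03  8.35794805e+01] [ 0.20419564 -0.48764301  0.26948302] 27.452720279495296 [2.73649458 1.32810305 0.81794666]
```

{"name": "send_rows", "arguments": {"steps": [[[0.684,0.332,0,0,0.4],[0.684,0.332,0,0,0.4],[0.684,0.332,0,0,0.4],[0.684,0.332,0,0,0.4],[0,0,0.5,-0.75,0.4]]]}}

```text
time_s: 2.8
ee_pos: [529.4, 58.7, 215.7]
ee_rot: [179.4, -0.2, 88.6]
force: [0.5, 0.2, 0.3]
gripper_width: 36.3
gripper_force: 0.0
```

{"name": "send_rows", "arguments": {"steps": [[[0,0,0.5,-0.75,0.4],[0,0,0.5,0,0.4],[0,0,0.3,0,0.4],[0,0,0,0,0.4]]]}}

```text
time_s: 3.13
ee_pos: [522.3, 54.5, 158.0]
ee_rot: [-179.7, 0.0, 93.6]
force: [0.3, -0.4, 0.9]
gripper_width: 36.4
gripper_force: 0.0
```

```bash
python3 - <<'E'
from h import *
st=env.state(); print(st["time_s"],st["ee_pos"],st["ee_rot"],st["gripper_width"],shift([523.5,55,122],st))
t=grab("top");s=grab("scene")
a=cv2.resize(t["pixels"][130:230,260:400],None,fx=4,fy=4,interpolation=2)[:,:560]
b=cv2.resize(s["pixels"][180:250,250:330],None,fx=3,fy=400/70,interpolation=2)
b=cv2.resize(s["pixels"][170:250,260:308+0],None,fx=5,fy=5,interpolation=2)
cv2.imwrite("pics/crop2.png",np.hstack([a,b])[:,:800,::-1])
E
```

```text
3.1333 [522.25683107  54.52436055 157.97267234] [-1.79650353e+02  1.45605564e-02  9.35648158e+01] 36.381130906204326 [0.01016409 0.03724587 0.8991037 ]
```

View pics/crop2.png

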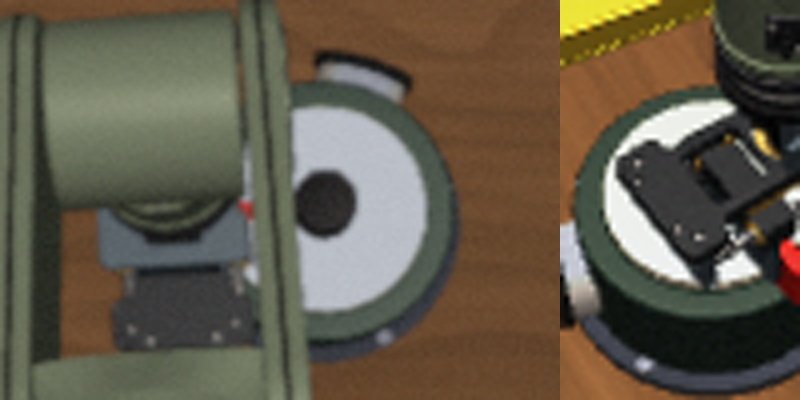

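The crop shows the gripper hovering over the lever, with red just visible at (247,210) in the left part and (790,270) in the right part. I go down slowly, watching the force.

{"name": "send_rows", "arguments": {"steps": [[[0,0.03,0.2,0,0.4],[0,0,0.2,0,0.4],[0,0,0.2,0,0.4]]]}}

```text
time_s: 3.48
ee_pos: [525.8, 54.6, 136.7]
ee_rot: [179.9, 0.0, 93.5]
force: [-0.5, -0.5, 0.8]
gripper_width: 36.2
gripper_force: 0.0
```

{"name": "send_rows", "arguments": {"steps": [[[0,0,0.15,0,0.4],[0,0,0.12,0,0.4],[0,0,0,0,0.26],[0,0,0,0,0.26]]]}}

```text
time_s: 3.82
ee_pos: [525.2, 54.6, 125.6]
ee_rot: [-180.0, 0.0, 93.5]
force: [0.1, 0.1, -0.4]
gripper_width: 26.2
gripper_force: 0.0
```

{"name": "send_rows", "arguments": {"steps": [[[-0.0024,-0.1,0,-0.4,0.26],[-0.0024,-0.1,0,-0.4,0.26],[-0.0024,-0.1,0,-0.4,0.26],[-0.0024,-0.1,0,-0.4,0.26]]]}}

```text
time_s: 4.15
ee_pos: [510.0, 52.2, 126.4]
ee_rot: [179.9, 0.0, 104.7]
force: [1.0, -0.3, -0.2]
gripper_width: 23.8
gripper_force: 0.2
```

{"name": "send_rows", "arguments": {"steps": [[[-0.0024,-0.1,0.02,-0.4,0.26],[-0.0024,-0.1,0.02,-0.4,0.26],[-0.0024,-0.1,0.02,-0.4,0.26],[-0.0024,-0.1,0,-0.4,0.26]]]}}

```text
time_s: 4.48
ee_pos: [495.1, 46.7, 124.1]
ee_rot: [179.9, 0.0, 115.7]
force: [-0.1, -0.2, -0.1]
gripper_width: 23.7
gripper_force: 0.2
```

{"name": "send_rows", "arguments": {"steps": [[[-0.0024,-0.1,0,-0.4,0.26],[-0.0024,-0.1,0,-0.4,0.26],[-0.0024,-0.1,0,-0.4,0.26]]]}}

```text
time_s: 4.73
ee_pos: [484.5, 40.8, 124.1]
ee_rot: [179.9, 0.0, 123.9]
force: [-0.0, 1.7, 0.7]
gripper_width: 23.5
gripper_force: 0.3
```

{"name": "send_rows", "arguments": {"steps": [[[-0.0024,-0.1,0,-0.4,0.26],[-0.0024,-0.1,0,-0.4,0.26]]]}}

```text
time_s: 4.9
ee_pos: [478.1, 36.1, 124.1]
ee_rot: [179.9, 0.0, 129.4]
force: [0.6, 0.6, 0.5]
gripper_width: 23.9
gripper_force: 0.3
```

{"name": "send_rows", "arguments": {"steps": [[[-0.0024,-0.1,0,-0.4,0.26],[-0.0024,-0.1,0,-0.4,0.26]]]}}

```text
time_s: 5.07
ee_pos: [473.4, 31.8, 124.5]
ee_rot: [179.7, 0.1, 134.8]
force: [3.6, 6.4, 1.5]
gripper_width: 24.1
gripper_force: 3.6
```

{"name": "send_rows", "arguments": {"steps": [[[-0.0024,-0.1,0,-0.4,0.26],[0,0,0,0,0.26]]]}}

```text
time_s: 5.23
ee_pos: [470.2, 28.6, 124.6]
ee_rot: [179.8, 0.1, 137.6]
force: [0.3, 2.1, 0.8]
gripper_width: 23.6
gripper_force: 0.9
```

{"name": "send_rows", "arguments": {"steps": [[[-0.0024,-0.1,0,-0.4,0.26],[0,0,0,0,0.26]]]}}

```text
time_s: 5.4
ee_pos: [467.3, 25.3, 124.5]
ee_rot: [179.8, 0.1, 140.3]
force: [0.1, 1.0, 0.1]
gripper_width: 24.0
gripper_force: 0.5
```

{"name": "send_rows", "arguments": {"steps": [[[-0.0024,-0.1,0,-0.4,0.26],[0,0,0,0,0.26]]]}}

```text
time_s: 5.57
ee_pos: [464.0, 21.5, 124.0]
ee_rot: [180.0, 0.0, 143.1]
force: [-0.2, 0.2, -0.3]
gripper_width: 24.1
gripper_force: 0.0
```

```bash
python3 - <<'E'
from h import *
st=env.state(); print(st["ee_pos"],st["ee_rot"],st["force"],st["torque"],st["effort"])
d=st["ee_pos"][:2]-[529.5,-28.7]; print(np.hypot(*d),np.degrees(np.arctan2(d[1],d[0])))
E
```

```text
[463.98473876  21.45457324 123.96241045] [1.79991777e+02 4.49103980e-02 1.43080995e+02] [-0.22895403  0.17298937 -0.28425682] [ 0.02954665 -0.13082163  0.01269722] [ 1.72780207e-01 -3.32054687e+01 -1.91368121e+01  1.62830162e-01
 -1.87430129e-02 -3.47852306e-01]
82.5089732806528 142.56448779918537
```

{"name": "send_rows", "arguments": {"steps": [[[-0.0024,-0.1,0,-0.4,0.26],[-0.0024,-0.1,0,-0.4,0.26]]]}}

```text
time_s: 5.73
ee_pos: [459.4, 14.7, 123.6]
ee_rot: [-180.0, 0.0, 148.6]
force: [-0.5, 0.2, -1.0]
gripper_width: 23.8
gripper_force: 0.2
```

{"name": "send_rows", "arguments": {"steps": [[[-0.0024,-0.1,0,-0.4,0.26],[0,0,0,0,0.26]]]}}

```text
time_s: 5.9
ee_pos: [457.1, 10.8, 123.6]
ee_rot: [-179.9, 0.0, 151.3]
force: [0.0, 0.6, 0.3]
gripper_width: 23.6
gripper_force: 0.0
```

{"name": "send_rows", "arguments": {"steps": [[[-0.0024,-0.1,0,-0.4,0.26],[0,0,0,0,0.26]]]}}

```text
time_s: 6.07
ee_pos: [455.4, 7.6, 123.6]
ee_rot: [-180.0, -0.0, 154.0]
force: [-0.4, 0.3, -0.8]
gripper_width: 23.5
gripper_force: 0.0
```

{"name": "send_rows", "arguments": {"steps": [[[-0.0024,-0.1,0,-0.4,0.26],[0,0,0,0,0.26]]]}}

```text
time_s: 6.23
ee_pos: [453.8, 4.0, 123.5]
ee_rot: [-180.0, -0.0, 156.7]
force: [0.2, -0.5, 0.1]
gripper_width: 23.6
gripper_force: 0.0
```

{"name": "send_rows", "arguments": {"steps": [[[-0.0024,-0.1,0,-0.4,0.26],[0,0,0,0,0.26]]]}}

```text
time_s: 6.4
ee_pos: [452.3, 0.4, 123.5]
ee_rot: [-180.0, -0.0, 159.4]
force: [0.2, 0.5, 0.1]
gripper_width: 23.7
gripper_force: 0.0
```

{"name": "send_rows", "arguments": {"steps": [[[-0.0024,-0.1,0,-0.4,0.26],[0,0,0,0,0.26]]]}}

```text
time_s: 6.57
ee_pos: [451.1, -3.3, 123.5]
ee_rot: [-180.0, -0.0, 162.2]
force: [-0.0, 0.2, 0.2]
gripper_width: 23.3
gripper_force: 0.0
```

```bash
python3 - <<'E'
from h import *
t=grab("top");s=grab("scene")
for f,b in((t,(295,165,350,230)),(s,(260,180,340,250))):
    try:
        p,n,P=paddle(f,b);d=P[:,:2]-[529.5,-28.7]; print(p,n,np.median(P,0),np.degrees(np.arctan2(*np.median(d,0)[::-1])))
    except Exception as e: print(e)
a=cv2.resize(t["pixels"][130:230,270:370],None,fx=4,fy=4,interpolation=2)
b=cv2.resize(s["pixels"][170:250,250:330],None,fx=5,fy=5,interpolation=2)
cv2.imwrite("pics/crop3.png",np.hstack([a,b])[:,:800,::-1])
E
```

```text
attempt to get argmax of an empty sequence
[511.68141751  58.92483079 214.02150038] 23 [482.31550079  -5.91792706  98.61104095] 154.2273742490676
```

View pics/crop3.png

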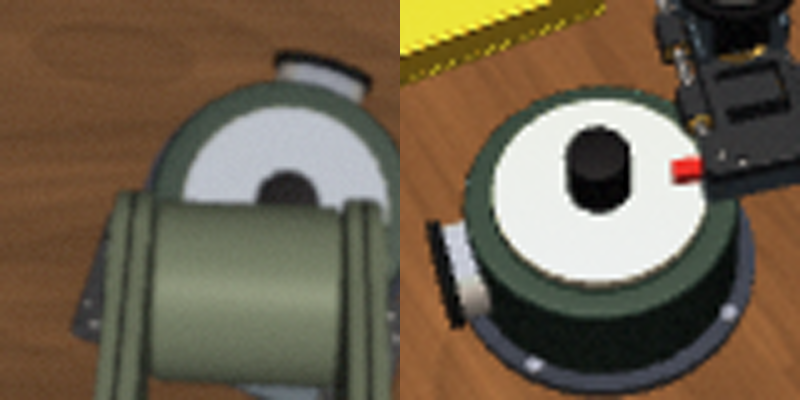

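The lever's arm shows at (687,170) in the right part, bearing about 155–158°, so it is still between the fingers and following them. The stop is yet to come.

{"name": "send_rows", "arguments": {"steps": [[[-0.0024,-0.1,0,-0.4,0.26],[0,0,0,0,0.26]]]}}

```text
time_s: 6.83
ee_pos: [450.6, -5.6, 123.8]
ee_rot: [179.8, 0.0, 164.9]
force: [0.6, 5.5, 0.8]
gripper_width: 23.6
gripper_force: 2.9
```

{"name": "send_rows", "arguments": {"steps": [[[-0.0024,-0.1,0,-0.4,0.26],[0,0,0,0,0.26]]]}}

```text
time_s: 7.0
ee_pos: [450.6, -6.7, 124.2]
ee_rot: [179.4, 0.1, 167.4]
force: [2.3, 16.8, 2.6]
gripper_width: 23.8
gripper_force: 8.4
```

{"name": "send_rows", "arguments": {"steps": [[[-0.0024,-0.1,0,-0.4,0.26],[0,0,0,0,0.26]]]}}

```text
time_s: 7.17
ee_pos: [450.6, -7.7, 124.7]
ee_rot: [179.0, 0.1, 170.0]
force: [1.8, 28.3, 5.5]
gripper_width: 23.7
gripper_force: 14.2
```

The force climbs steadily to 28 N with hardly any motion, well above the catch, so this is the hard stop. I back off and rise.

{"name": "send_rows", "arguments": {"steps": [[[0,0.15,0,0,0.26],[0,0.1,0,0.2,0.26],[0,0,0,0,0.36],[0,0,0,0,0.36]]]}}

```text
time_s: 7.5
ee_pos: [449.9, -4.9, 123.5]
ee_rot: [-180.0, -0.0, 169.2]
force: [-1.0, -0.0, 0.7]
gripper_width: 32.0
gripper_force: 0.0
```

{"name": "send_rows", "arguments": {"steps": [[[0,0,-0.4,0,0.36],[0,0,-0.6,0,0.5],[0,0,-0.7,0,1],[0,0,-0.7,0,1],[0,0,0,0,1]]]}}

```text
time_s: 7.92
ee_pos: [452.9, -5.5, 224.5]
ee_rot: [179.9, 0.6, 169.1]
force: [1.2, 0.7, -0.1]
gripper_width: 56.6
gripper_force: 0.0
```

```bash
python3 - <<'E'
from h import *
s=grab("scene"); st=env.state(); print(st["ee_pos"],st["ee_rot"],st["gripper_width"])
m,c=mask(s,(0,150,60),(8,255,255),(260,180,340,250)); v,u=np.nonzero(m); P=pts(s,np.c_[u,v]); print(c,m.sum(),np.median(P,0), np.degrees(np.arctan2(*(np.median(P,0)[:2]-[529.5,-28.7])[::-1])))
print(shift([529.5,-28.7,180],st))
E
```

```text
[451.54743551  -5.47557374 222.05142128] [179.96874176   0.35459464 169.13039972] 61.13494725609172
[314.63157895 200.06766917] 133 [458.10866697   3.14665956 106.74581252] 155.959028576786
[-2.01679362 -0.20327772  1.0636767 ]
```

{"name": "send_rows", "arguments": {"steps": [[[-0.67,-0.07,0.1,0,1],[-0.67,-0.07,0.1,0,1],[-0.67,-0.06,0.1,0,1],[0,0,0.3,0,1],[0,0,0,0,1]]]}}

```text
time_s: 8.38
ee_pos: [526.3, -28.5, 191.9]
ee_rot: [-179.9, -0.4, 169.1]
force: [-1.6, -0.2, -0.1]
gripper_width: 90.8
gripper_force: 0.0
```

```bash
python3 - <<'E'
from h import *
st=env.state(); print(st["ee_pos"],st["ee_rot"],st["gripper_width"],shift([529.5,-28.7,116],st))
E
```

```text
[526.26759244 -28.47921205 191.86305064] [-179.93837663   -0.40344088  169.11020242] 90.79854507908823 [-0.09375017  0.01188557  1.89595146]
```

{"name": "send_rows", "arguments": {"steps": [[[0,0,0.5,0,1],[0,0,0.5,0,1],[0,0,0.4,0,1],[0,0,0,0,1],[0,0,0,0,1]]]}}

```text
time_s: 8.8
ee_pos: [526.0, -27.9, 138.8]
ee_rot: [-180.0, -0.2, 169.2]
force: [0.2, 0.1, 0.0]
gripper_width: 91.4
gripper_force: 0.0
```

```bash
python3 - <<'E'
from h import *
st=env.state(); print(st["ee_pos"],st["ee_rot"],st["force"],shift([529.5,-28.7,116],st))
E
```

```text
[526.03311751 -27.91143604 138.82656859] [-179.96940851   -0.18203019  169.17291505] [0.21174999 0.07745898 0.00703567] [-0.09064495 -0.00277765  0.57038068]
```

{"name": "send_rows", "arguments": {"steps": [[[-0.08,0,0.2,0,1],[0,0,0.2,0,1],[0,0,0.12,0,1],[0,0,0,0,0.6],[0,0,0,0,0.5]]]}}

```text
time_s: 9.22
ee_pos: [530.4, -28.5, 118.5]
ee_rot: [-180.0, -0.0, 169.2]
force: [0.5, 0.9, -0.5]
gripper_width: 80.9
gripper_force: 0.0
```

{"name": "send_rows", "arguments": {"steps": [[[0,0,0,0,0.45],[0,0,0,0,0.4],[0,0,0,0,0.3],[0,0,0,0,0.2],[0,0,0,0,0.2]]], "squeeze": 15}}

```text
time_s: 9.63
ee_pos: [530.6, -28.6, 118.9]
ee_rot: [-180.0, 0.0, 169.2]
force: [-0.0, 0.4, 1.7]
gripper_width: 47.2
gripper_force: 0.0
```

{"name": "send_rows", "arguments": {"steps": [[[0,0,0,0,0.2],[0,0,0,0,0.2],[0,0,0,0,0.2],[0,0,0,0,0.2]]], "squeeze": 25}}

```text
time_s: 9.97
ee_pos: [530.4, -28.8, 118.8]
ee_rot: [-180.0, -0.0, 169.2]
force: [-0.8, -0.8, 1.9]
gripper_width: 39.8
gripper_force: 25.0
```

{"name": "send_rows", "arguments": {"steps": [[[0,0,-0.05,0,0.2],[0,0,-0.05,0,0.2],[0,0,-0.05,0,0.2],[0,0,0,0,0.2]]]}}

```text
time_s: 10.3
ee_pos: [530.3, -28.7, 124.8]
ee_rot: [-180.0, -0.0, 169.2]
force: [-1.3, -1.1, -1.7]
gripper_width: 39.5
gripper_force: 25.0
```

{"name": "send_rows", "arguments": {"steps": [[[0,0,-0.15,0,0.2],[0,0,-0.2,0,0.2],[0,0,-0.2,0,0.2],[0,0,-0.2,0,0.2],[0,0,-0.2,0,0.2]]], "squeeze": 30}}

```text
time_s: 10.72
ee_pos: [530.9, -28.4, 164.1]
ee_rot: [180.0, 0.1, 169.2]
force: [-1.0, -0.4, -3.3]
gripper_width: 39.3
gripper_force: 30.0
```

{"name": "send_rows", "arguments": {"steps": [[[0,0,-0.25,0,0.2],[0,0,-0.25,0,0.2],[0,0,-0.25,0,0.2],[0,0,-0.2,0,0.2],[0,0,0,0,0.2]]]}}

```text
time_s: 11.13
ee_pos: [531.7, -28.6, 203.0]
ee_rot: [180.0, 0.2, 169.2]
force: [0.1, -0.1, -2.9]
gripper_width: 39.6
gripper_force: 30.0
```

```bash
python3 - <<'E'
from h import *
st=env.state(); print(st["ee_pos"],st["ee_rot"],st["force"],st["gripper_width"],shift([499.5,-299.8,st["ee_pos"][2]],st))
s=grab("scene"); cv2.imwrite("pics/lift.png",cv2.resize(s["pixels"][100:260,200:360],None,fx=3,fy=3)[:,:,::-1])
E
```

```text
[531.7237761  -28.64166525 203.01558581] [179.97576714   0.24161309 169.18182369] [ 0.12129089 -0.07871501 -2.87259985] 39.60033974211482 [-4.81081047e-01 -6.80968569e+00 -8.51406465e-04]
```

View pics/lift.png

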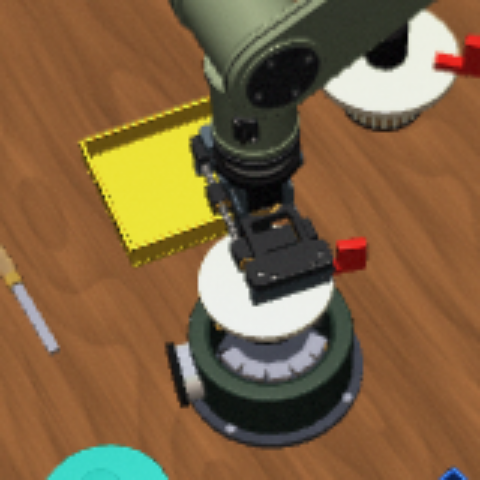

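The filter hangs from the gripper above the drum, with the cap at (265,290), the empty collar in view below and the lever at (350,255). Now I carry it over to the tray.

{"name": "send_rows", "arguments": {"steps": [[[-0.02,-0.3,0,0,0.2],[-0.04,-0.5,0,0,0.2],[-0.04,-0.6,0,0,0.2],[-0.04,-0.6,0,0,0.2],[-0.04,-0.6,0,0,0.2]]]}}

```text
time_s: 11.6
ee_pos: [517.2, -133.7, 199.9]
ee_rot: [-180.0, -0.1, 169.2]
force: [-0.2, 0.1, -3.1]
gripper_width: 39.3
gripper_force: 30.0
```

{"name": "send_rows", "arguments": {"steps": [[[-0.04,-0.6,0,0,0.2],[-0.04,-0.6,0,0,0.2],[-0.04,-0.6,0,0,0.2],[-0.04,-0.6,0,0,0.2],[-0.04,-0.6,0,0,0.2]]]}}

```text
time_s: 12.02
ee_pos: [502.2, -253.2, 199.8]
ee_rot: [180.0, -0.1, 169.2]
force: [1.0, 0.4, -2.9]
gripper_width: 39.3
gripper_force: 30.0
```

{"name": "send_rows", "arguments": {"steps": [[[-0.04,-0.5,0,0,0.2],[-0.04,-0.4,0,0,0.2],[-0.02,-0.2,0,0,0.2],[0,0,0,0,0.2]]]}}

```text
time_s: 12.35
ee_pos: [498.3, -297.3, 199.9]
ee_rot: [-180.0, -0.1, 169.1]
force: [0.8, -0.3, -2.8]
gripper_width: 39.5
gripper_force: 30.0
```

```bash
python3 - <<'E'
from h import *
st=env.state(); print(st["ee_pos"],st["ee_rot"],st["force"],st["gripper_width"],shift([499.5,-299.8,94],st))
E
```

```text
[ 498.27881578 -297.28272086  199.85905782] [-1.79985662e+02 -7.68391488e-02  1.69052945e+02] [ 0.76315376 -0.26118297 -2.80643115] 39.464196295833204 [-0.0454741  -0.05532692  2.64643177]
```

{"name": "send_rows", "arguments": {"steps": [[[0,-0.04,0.4,0,0.2],[0,0,0.5,0,0.2],[0,0,0.5,0,0.2],[0,0,0.4,0,0.2],[0,0,0.3,0,0.2]]]}}

```text
time_s: 12.77
ee_pos: [497.9, -295.4, 114.8]
ee_rot: [179.9, -0.2, 169.2]
force: [-0.3, -0.7, -3.4]
gripper_width: 39.6
gripper_force: 30.0
```

{"name": "send_rows", "arguments": {"steps": [[[0,0,0.15,0,0.2],[0,0,0.08,0,0.2],[0,0,0,0,0.2],[0,0,0,0,0.2]]]}}

```text
time_s: 13.1
ee_pos: [499.2, -296.9, 108.2]
ee_rot: [-180.0, 0.1, 169.2]
force: [0.0, -0.0, -2.8]
gripper_width: 39.4
gripper_force: 30.0
```

{"name": "send_rows", "arguments": {"steps": [[[0,0,0.06,0,0.2],[0,0,0.04,0,0.2],[0,0,0,0,0.2]]]}}

```text
time_s: 13.35
ee_pos: [498.8, -297.0, 103.7]
ee_rot: [-180.0, 0.0, 169.2]
force: [0.2, -0.2, -3.4]
gripper_width: 39.5
gripper_force: 30.0
```

{"name": "send_rows", "arguments": {"steps": [[[0,0,0.06,0,0.2],[0,0,0.05,0,0.2],[0,0,0.04,0,0.2],[0,0,0,0,0.2],[0,0,0,0,0.2]]]}}

```text
time_s: 13.77
ee_pos: [498.7, -296.9, 97.4]
ee_rot: [180.0, -0.0, 169.2]
force: [-0.6, -0.4, -2.4]
gripper_width: 39.4
gripper_force: 30.0
```

{"name": "send_rows", "arguments": {"steps": [[[0,0,0.04,0,0.2],[0,0,0.04,0,0.2],[0,0,0,0,0.2],[0,0,0,0,0.2]]]}}

```text
time_s: 14.1
ee_pos: [498.8, -296.9, 94.2]
ee_rot: [180.0, -0.0, 169.2]
force: [-0.5, -0.2, -2.6]
gripper_width: 39.7
gripper_force: 30.0
```

{"name": "send_rows", "arguments": {"steps": [[[0,0,0.03,0,0.2],[0,0,0.02,0,0.2],[0,0,0,0,0.2],[0,0,0,0,0.2]]]}}

```text
time_s: 14.43
ee_pos: [499.0, -297.0, 93.8]
ee_rot: [-180.0, 0.1, 169.2]
force: [-1.7, 1.7, 5.3]
gripper_width: 39.8
gripper_force: 30.0
```

{"name": "send_rows", "arguments": {"steps": [[[0,0,0.02,0,0.2],[0,0,0.02,0,0.2],[0,0,0,0,0.2],[0,0,0,0,0.2]]]}}

```text
time_s: 14.77
ee_pos: [499.1, -297.0, 93.8]
ee_rot: [-180.0, 0.1, 169.2]
force: [-4.9, 3.7, 14.6]
gripper_width: 39.5
gripper_force: 30.0
```

The filter rests on the tray floor at the expected height. I ease off the pressure, release it and rise.

{"name": "send_rows", "arguments": {"steps": [[[0,0,-0.03,0,0.2],[0,0,0,0,0.46],[0,0,0,0,0.52],[0,0,0,0,0.6],[0,0,0,0,0.75]]]}}

```text
time_s: 15.18
ee_pos: [498.9, -297.1, 91.7]
ee_rot: [-180.0, 0.0, 169.2]
force: [-0.0, 0.0, 0.1]
gripper_width: 57.9
gripper_force: 0.0
```

{"name": "send_rows", "arguments": {"steps": [[[0,0,0,0,0.85],[0,0,0,0,0.85],[0,0,0,0,0.85],[0,0,-0.2,0,0.85],[0,0,-0.3,0,0.85]]]}}

```text
time_s: 15.6
ee_pos: [498.1, -296.5, 111.4]
ee_rot: [179.9, -0.1, 169.2]
force: [0.6, -0.1, 0.1]
gripper_width: 77.5
gripper_force: 0.0
```

{"name": "send_rows", "arguments": {"steps": [[[0,0,-0.6,0,0.85],[0,0,-0.8,0,0.85],[0,0,-0.8,0,0.85],[0.5,0.8,0,0,0.85],[0.5,0.8,0,0,0.85]]]}}

```text
time_s: 16.02
ee_pos: [473.1, -227.6, 202.7]
ee_rot: [-179.9, 0.4, 169.0]
force: [-0.2, 2.1, -0.9]
gripper_width: 77.3
gripper_force: 0.0
```

{"name": "send_rows", "arguments": {"steps": [[[0.5,0.8,0,0,0.85],[0.5,0.8,0,0,0.85],[0.5,0.8,0,0,0.85],[0,0,0,0,0.85],[0,0,0,0,0.85]]]}}

```text
time_s: 16.43
ee_pos: [430.2, -119.9, 200.9]
ee_rot: [-180.0, 0.1, 169.3]
force: [-0.5, 0.1, 0.9]
gripper_width: 77.3
gripper_force: 0.0
```

```bash
python3 - <<'E'
from h import *
t=grab("top");s=grab("scene");st=env.state();print(st["time_s"],st["ee_pos"],st["force"])
for f,b in((t,(405,150,480,240)),(s,(220,100,300,195))):
    m,c=mask(f,(0,0,110),(179,60,255),b); cc=max(cv2.findContours(m.astype(np.uint8),0,1)[0],key=len)
    v,u=np.nonzero(m);P=pts(f,np.c_[u,v]); A=np.c_[P[:,:2],np.ones(len(P))]; g=np.linalg.lstsq(A,P[:,2],rcond=None)[0]
    print(cv2.fitEllipse(cv2.convexHull(pts(f,cc.reshape(-1,2),65)[:,:2].astype(np.float32)))[:2],"cap z",np.median(P[:,2]),"slope",g[:2].round(3))
a=t["pixels"];b=s["pixels"]
cv2.imwrite("pics/end.png",np.vstack([a[:,:],b])[::1,:,::-1][100:700])
E
```

```text
16.5333 [ 431.35285036 -121.56618932  200.65473432] [-0.17784703  0.4426044   0.3362772 ]
((471.83831787109375, -289.17791748046875), (139.79086303710938, 185.94146728515625)) cap z 65.05607246935733 slope [-1.848  1.89 ]
((501.20501708984375, -291.69732666015625), (127.9756851196289, 132.763916015625)) cap z 63.692455890218525 slope [0.375 0.883]
```

View pics/end.png

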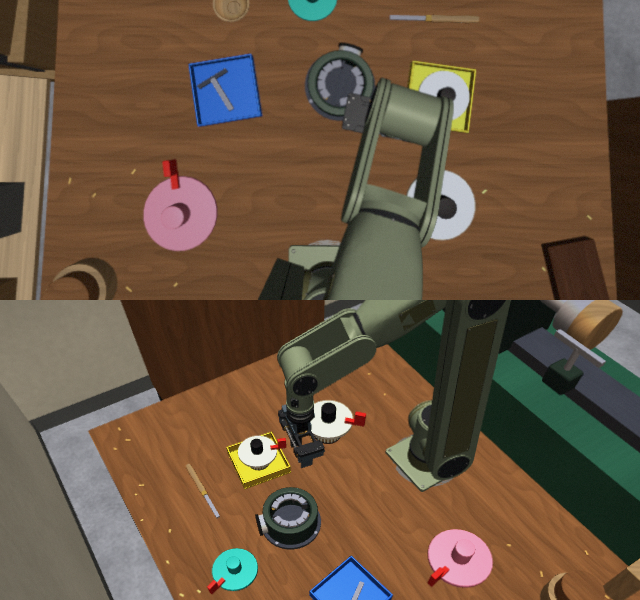

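The picture shows the filter standing upright in the yellow tray (scene cap near (258,452), top (443,93)). The cap's top is at z≈65 mm, as expected, and its centre is about 8 mm from the tray's. The drum is empty, the arm is clear, and the bowl, gouge and key are where they were.

```bash
python3 -c "
from workcell import env
print(env.job_done())"
```

```text
the job is handed in; nothing more can be done
None
```

The filter was unlocked to its stop, lifted out and stood upright in the yellow tray about 8 mm from the centre; the job was handed in at about 16.5 s, and no verdict was shown.

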